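# Turn the bench pin end for end in its holder

### The arm

A 6-joint arm with a two-finger parallel gripper is mounted at the origin on the work surface. World frame = base frame: x ahead of the robot, y to its left, z up, the work surface at z = 0. Lengths are in mm, angles in rad, forces in N, time in s.
With the tool pointing down it reaches from about 150 to 775 mm from the base axis. Payload 6.1 kg.
Tool frame: the origin (TCP) lies midway between the tips of the shut fingers; the grasp point (between the pads) lies 19 mm behind it; z points along the fingers, y is the line along which they close (so a half turn about z gives the same grasp; the last joint's range is limited). The gripper opens to 85 mm and grips with 20 to 120 N. Pads are 22 mm wide; open, the fingers measure 114 mm over their backs; the gripper's body (76 mm by 85 mm) begins 54 mm behind the grasp point. The pads swing forward as they close: fully open they stand 13 mm farther back than shut.
Start: joints at [1.3, 0.126, -0.04, 1.405, 0, 1.571], TCP at [140.433, 505.853, 231.295] pointing down, gripper open.
Joint ranges: [-2.72, 2.72], [-0.95, 1.95], [-1.27, 1.35], [-1.78, 2.02], [-1.46, 1.47], [-3.14, 3.14]. Speed limits (rad/s): [2.39, 2.39, 3.01, 3.14, 3.14, 3.14].

### API

Orientations are given as [roll, pitch, yaw] about the fixed x, y, z axes, in that order (R = Rz(yaw) Ry(pitch) Rx(roll)).
In Python, from rig import robot gives the robot as it stands.
- The arm moves only by the tool inch_along, called as name(argument=value, ...) on one line, values as JSON. Schema: {"type":"object","properties":{"plan":{"type":"object","properties":{"tx":{"type":"array","items":{"type":"number"},"minItems":1,"maxItems":20},"ty":{"type":"array","items":{"type":"number"},"minItems":1,"maxItems":20},"tz":{"type":"array","items":{"type":"number"},"minItems":1,"maxItems":20},"ax":{"type":"array","items":{"type":"number"},"minItems":1,"maxItems":20},"ay":{"type":"array","items":{"type":"number"},"minItems":1,"maxItems":20},"az":{"type":"array","items":{"type":"number"},"minItems":1,"maxItems":20},"jaw":{"type":"array","items":{"type":"number"},"minItems":1,"maxItems":20}},"additionalProperties":false,"required":["tx","ty","tz","ax","ay","az","jaw"]},"grip_n":{"type":"number"},"only":{"type":"string"},"quiet":{"type":"boolean"},"lines":{"type":"string"}},"required":["plan"],"additionalProperties":false}. plan is an object with one list for each field, all of the same length, 1 to 20, a row being the entries at one place: tx, ty, tz (the shift in a scale on which 1.0 is 500 mm), ax, ay, az (a rotation vector in fractions of the full range, 1 being 4 rad), jaw (the finger opening in mm); each row shifts and turns the commanded pose from where the row before left it, along the tool's axes as they then stand; what a row does not reach is not made up. A row lasts 1/8 s, in which the tool goes at most 62.5 mm and 0.188 rad, less where a joint would pass 70% of its speed; a pose out of reach is approached as far as the arm can. The fingers move at their own pace and stop on an object; grip_n is the grip in N (left out, the last holds). Time passes only in rows, so rows that do not move let the fingers close. The tool returns the time, the measured TCP pose, the force, the opening and the grip force at its end. only (a regular expression) keeps the lines of the reply that match it, lines (a string "A,B") keeps lines A to B, and quiet returns only ok. A shift or turn number past 1, either way, is cut back to 1. Input that does not fit is refused with a message, and nothing moves.
- robot.state(): the state, without advancing time (a new reading comes with each control period).
- robot.read_camera(name): name is "side" or "top"; returns the picture (400x640x3 uint8, blue, green, red); there is no depth.
- robot.get_calibration(name): a dict with "intrinsics" (3x3 intrinsics, pixels), "k1" (the pictures are not rectified: a ray, as slopes to the right and down, at radius r is drawn at 1 + k1 r^2 times it, then the intrinsics apply), "extrinsics" (4x4, takes a point from world to camera coordinates). Camera axes: x right, y up, looking along -z (the intrinsics and any distortion apply to the point x, -y, -z); pixel columns grow to the right and rows downward; lengths in mm; the calibration is good to about 2 mm. A picture is of the moment at which its call begins. get_calibration takes no time and is no camera call.
- robot.close_job(): hands the job in; it is judged then, once.
The state is a dict: "time_s": time; "qpos": joint angles; "dq": joint speeds; "joint_torque": joint torques, N m; "position": TCP position; "eef_rot": TCP orientation; "contact_force": force on the tool from outside, world axes, zero at the start; "moment": the same for the moment, N m; "grip_width": finger opening in mm; "grip_force": force on a finger pad.
Only numpy, scipy, OpenCV 4.12 (cv2) and the standard library are available. Lean on these libraries where they do the work, as an engineer would, in place of code of your own. Each camera call takes 0.05 s, during which the arm holds its last target. There are 200 camera calls.

### The job

The bench pin clamped in the iron holder has its V-notched sawing end outwards; I need the plain square end out to brace the scroll against. Slacken the clamping lever, take the pin right out, turn it end for end, push it back in fully home with the notch inside, and tighten the lever again. Leave the other things on the bench where they are.

Things in the scene. Friction and masses are not known exactly. Their poses are not given: they have to be found in the camera images.
- holder: dark iron bench pin holder, bolted down: base plate 125 x 100 mm, 10 mm high, a column, and a box 76 mm wide (y), from x = -42 to +40 mm, roof at z = 94 mm, with a level pocket open to the holder's -x. Pocket floor at z = 60 mm, ceiling at 82 mm, width 50.4 mm (y), back stop at x = +30 mm. Origin: centre of the base plate's underside, at bench height; z up; -x points out of the mouth
- mouth (a point): centre of the pocket's mouth: 42 mm towards -x from the holder's origin, 71 mm up. The mouth is flared: over its first 8 mm it narrows by 4 mm on each of its four sides to the straight pocket (50.4 x 22 mm). The bench before the mouth and to the left of it is clear for 200 mm
- stop (a point): centre of the back stop's face at the bottom of the pocket: 30 mm towards +x from the holder's origin, 71 mm up
- pin: the bench pin, a hardwood board 134 mm long (x), 48 mm wide (y), 20 mm thick (z), about 95 g, with a V notch (22 mm wide, 36 mm deep) in its +x end; the -x end is plain and square. Origin: centre of the underside. It starts lying on the pocket's floor, plain end at the stop or up to 4 mm short of it, notched end 62 to 66 mm out of the mouth
- notched_end (a point): centre of the pin's notched end (67 mm towards the pin's +x, mid thickness; it lies in the open notch)
- plain_end (a point): centre of the pin's plain end (67 mm towards the pin's -x, mid thickness)
- clamp (a joint): angle (rad) of the clamping lever on the holder's roof, about a vertical axis 18 mm towards -x from the holder's origin. At 0 (stop) it is tight and points to the holder's -y; it grows anticlockwise from above to 1.5 (stop), pointing to +x. Above 1.1 its screw is clear of the pocket, below 0.15 it grips. It stays where left; about 4 N at the grip turns it, 7 N the last bit
- lever_grip (a point): middle of the lever's black grip, a level round bar 18 mm thick, from 33 to 89 mm from the lever's axis; this point is 62 mm from the axis and 125.5 mm above the bench. No part of holder or lever is higher than 135 mm
- scroll: bystander: unfinished violin neck blank with a carved scroll lying on its side, about 155 x 44 x 42 mm; origin under its middle
- gouge: bystander: carving gouge lying on the bench, 205 mm long, 26 mm thick; origin on the bench under the joint of handle and blade, blade to +x
- mallet: bystander: round carving mallet standing on its head, 80 mm across, 165 mm high; origin under its head
- plane: bystander: small brass thumb plane, 62 x 26 mm, about 40 mm high; origin under its middle
- screw: the clamping screw under the lever's hub; its flat round end (18 mm across) comes down through the pocket's roof onto the pin as the lever is tightened. Origin: centre of that end

How it is judged:
By the outcome, as a careful person would: the job done as asked, in the order asked, and still so for the second after the job is handed in, with the robot touching nothing.
It also fails if it takes over 72 s, if anything falls off the work surface, if the arm or the gripper's body presses on something with over 40 N, if the wrist force passes 120 N, or if a joint passes its speed limit or range.

## Working session

There is one attempt and no reset: what is moved stays moved. The work goes in short steps, Python scripts to look and compute and a tool call to move; the robot and the scene stay as the last step left them, time stands still between calls to the robot, and variables do not carry over. Pictures are saved under pics/ and viewed, at most 10 in all, crops included, and the job is handed in when it is done.

```bash
ls; mkdir -p pics; python3 - <<'E'
from rig import robot
import cv2,numpy as np
for n in("side","top"):
    im=robot.read_camera(n); cv2.imwrite(f"pics/{n}0.png",im)
    c=robot.get_calibration(n); print(n,{k:np.round(v,4).tolist() for k,v in c.items()})
print(robot.state())
E
```

```text
pics
rig.py
side {'intrinsics': [[410.2482, 0.0, 320.2991], [0.0, 410.2482, 195.9223], [0.0, 0.0, 1.0]], 'k1': 0.0304, 'extrinsics': [[0.9448, -0.3274, -0.0137, -489.5223], [0.2059, 0.5607, 0.802, -197.3356], [-0.2549, -0.7606, 0.5971, -1072.9159], [0.0, 0.0, 0.0, 1.0]]}
top {'intrinsics': [[363.5272, 0.0, 315.6508], [0.0, 363.5272, 202.5378], [0.0, 0.0, 1.0]], 'k1': 0.0084, 'extrinsics': [[0.0232, -0.9997, 0.0038, 27.3976], [0.9811, 0.0235, 0.1923, -542.916], [-0.1924, -0.0007, 0.9813, -942.6088], [0.0, 0.0, 0.0, 1.0]]}
{'time_s': 0.1, 'qpos': array([ 1.30003203e+00,  1.26324246e-01, -4.04667432e-02,  1.40541055e+00,
       -2.23373099e-06,  1.57081157e+00]), 'dq': array([ 0.0004499 ,  0.00120854,  0.00082516, -0.00188217, -0.00095762,
       -0.00223023]), 'joint_torque': array([ 5.61691686e-04, -4.36902881e+01,  3.53606522e+01,  1.36255668e-02,
        6.50533912e-05,  1.22560172e-05]), 'position': array([140.32621139, 505.52973875, 230.62238502]), 'eef_rot': array([-3.14018744e+00,  2.25515486e-06,  2.87081311e+00]), 'contact_force': array([-0.95422684,  0.24434019,  0.65473084]), 'moment': array([-0.02338818,  0.03916753,  0.03772122]), 'grip_force': 0.0, 'grip_width': 85.5238728020377}
```

View pics/top0.png

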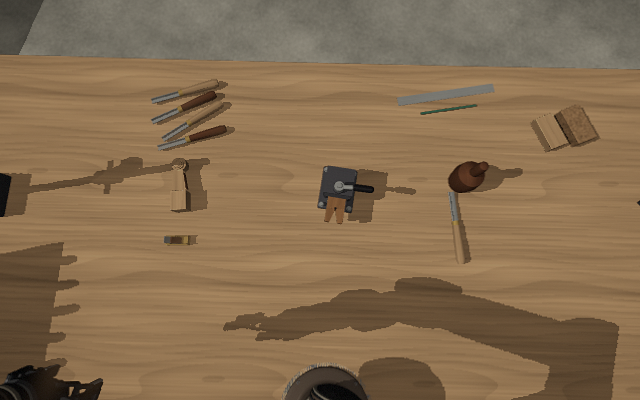

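View pics/side0.png

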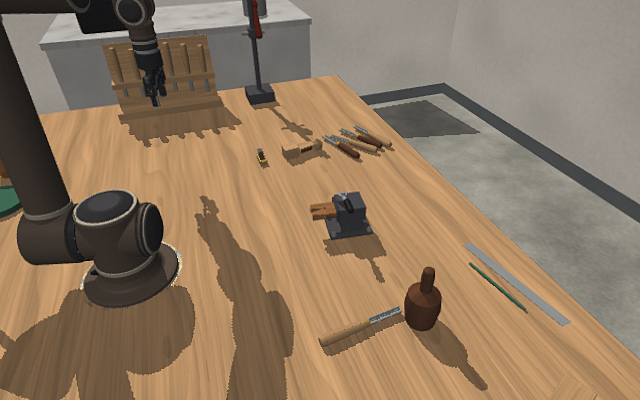

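The top view shows the holder at about (338,188), with the pin pointing toward the robot at about (334,210) and the lever to the right, its grip at (362,189). In the side view the holder is at (348,212). Next I'll take enlarged crops to measure from.

```bash
cat > h.py <<'E'
import numpy as np,cv2
from rig import robot
def cal(n):
    c=robot.get_calibration(n); return np.array(c["intrinsics"]),c["k1"],np.array(c["extrinsics"])
def ray(n,p):
    K,k,E=cal(n); u=cv2.undistortPoints(np.array([[p]],float),K,np.array([k,0,0,0.]))[0,0]
    R,t=E[:3,:3],E[:3,3]; d=R.T@np.array([u[0],-u[1],-1]); return -R.T@t,d/np.linalg.norm(d)
def onz(n,p,z):
    o,d=ray(n,p); return o+d*(z-o[2])/d[2]
def tri(ps,pt):
    a,d=ray("side",ps); b,e=ray("top",pt)
    s=np.linalg.lstsq(np.c_[d,-e],b-a,rcond=None)[0]; P,Q=a+d*s[0],b+e*s[1]
    return (P+Q)/2,np.linalg.norm(P-Q)
def proj(n,P):
    K,k,E=cal(n); c=E[:3,:3]@np.array(P,float)+E[:3,3]; x=np.array([c[0],-c[1]])/-c[2]
    x*=1+k*(x@x); return K[:2,:2]@x+K[:2,2]
E
python3 - <<'E'
import cv2
a=cv2.imread("pics/top0.png")[155:235,300:400]; b=cv2.imread("pics/side0.png")[180:250,300:380]
cv2.imwrite("pics/c_top.png",cv2.resize(a,None,fx=7,fy=7,interpolation=cv2.INTER_CUBIC))
cv2.imwrite("pics/c_side.png",cv2.resize(b,None,fx=8,fy=8,interpolation=cv2.INTER_CUBIC))
E
```

```text
(no output)
```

View pics/c_top.png

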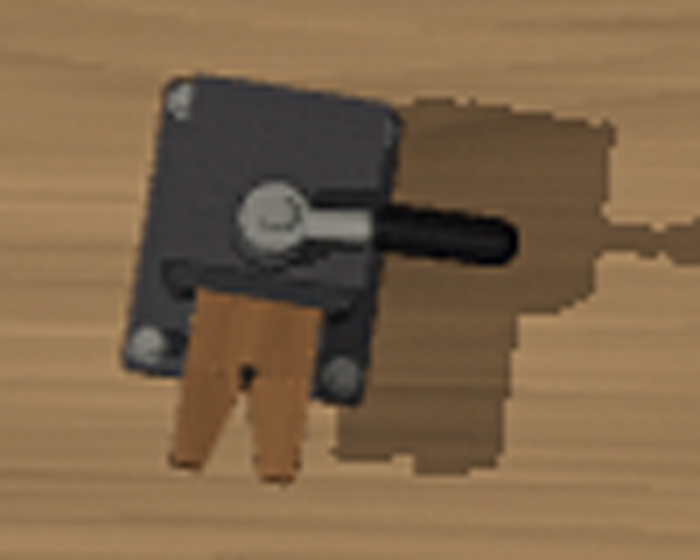

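View pics/c_side.png

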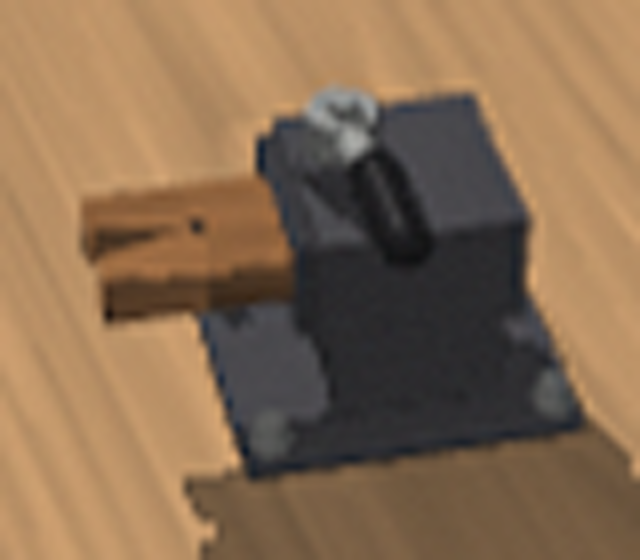

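Top crop: hub at about (272,213), grip end (517,240), and pin tips (170,465) and (297,482). The base plate corners are (165,78), (400,110), (123,370) and (360,405). Side crop: hub (343,105), upper pin-tip corners (82,203) and (104,282), and grip end (410,255).

```bash
python3 - <<'E'
from h import *
T=lambda x,y:((x+.5)/7-.5+300,(y+.5)/7-.5+155)
S=lambda x,y:((x+.5)/8-.5+300,(y+.5)/8-.5+180)
r=lambda v:np.round(v,1)
for nm,s,t in [("hub",(343,103),(272,213)),("tipL",(82,203),(170,462)),("tipR",(104,282),(297,478)),("hole",(197,226),(247,372)),("gripend",(408,245),(512,240)),("gripstart",(365,160),(378,228))]:
    P,e=tri(S(*s),T(*t)); print(nm,r(P),r(e))
B=[onz("top",T(*p),10) for p in [(165,78),(400,110),(123,370),(360,405)]]
print("base",r(B),"centre",r(np.mean(B,0)))
a=B[0]+B[1]-B[2]-B[3]; b=B[0]+B[2]-B[1]-B[3]; print(np.linalg.norm(a)/2,np.linalg.norm(b)/2,np.arctan2(a[1],a[0]),np.arctan2(-b[0],b[1]))
L,R=onz("top",T(170,462),80),onz("top",T(297,478),80); print("tips z80",r(L),r(R),np.linalg.norm(L-R))
print("tips side z80",r(onz("side",S(82,203),80)),r(onz("side",S(104,282),80)))
print("hub top z~130",r(onz("top",T(272,213),132)),"side",r(onz("side",S(343,103),132)))
# pin contour, colour masks
for n in("top","side"):
    im=cv2.imread(f"pics/{n}0.png"); h=cv2.cvtColor(im,cv2.COLOR_BGR2HSV)
    x,y=((345,205) if n=="top" else (328,208)); print(n,h[y,x],h[225,310])
E
```

```text
hub [577.2 -17.6 121.7] 2.6
tipL [491.5  17.   75.5] 4.0
tipR [485.1 -30.8  78.1] 1.9
hole [525.6 -11.5  77.1] 2.3
gripend [ 566.6 -104.4  127.5] 0.2
gripstart [570.7 -55.9 126.2] 1.2
base [[660.4  20.9  10. ]
 [648.9 -77.   10. ]
 [536.4  35.6  10. ]
 [524.2 -60.9  10. ]] centre [592.5 -20.3  10. ]
125.27354772720528 97.93644771828065 -0.12312695293361503 -0.12074787050796129
tips z80 [488.9  17.4  80. ] [483.9 -30.4  80. ] 48.12517354275234
tips side z80 [491.9  11.5  80. ] [485.4 -33.   80. ]
hub top z~130 [573.3 -16.7 132. ] side [573.3 -30.5 132. ]
top [10 93 63] [ 16 112 146]
side [ 14 146 145] [ 15 114 183]
```

Two views agree. The holder origin is at about (592.5,-20.3) with yaw about -0.122. The pin tips sit at z≈78 (80 expected), are 48.1 mm apart, and stand 64 mm out of the mouth. The hub and the grip, at z≈126, also match. First I'll turn the tool and go above the lever.

Careful with the scale: shifts go in shares of 500 mm and turns go in shares of 4 rad. That gives: 0.142 rad / 4 = 0.0355.

```bash
cat >> h.py <<'E'
from scipy.spatial.transform import Rotation as Ro
YAW=-0.122; O=np.array([592.5,-20.3,0])
def W(x,y,z): return O+Ro.from_euler("z",YAW).apply([x,y,z])
def go(P,yaw):
    s=robot.state(); R=Ro.from_euler("xyz",s["eef_rot"]); G=Ro.from_euler("xyz",[np.pi,0,yaw])
    print("rot",np.round((R.inv()*G).as_rotvec(),3),"then shift",np.round(G.inv().apply(np.array(P)-s["position"]),1),"| q1,q6",np.round(s["qpos"][[0,5]],2))
def hold():
    s=robot.state(); R=Ro.from_euler("z",YAW); print("holder frame tcp",np.round(R.inv().apply(s["position"]-O),1),"yaw",round(s["eef_rot"][2],3),"F",np.round(s["contact_force"],1),"w",round(s["grip_width"],1),"q",np.round(s["qpos"],2),"t",round(s["time_s"],2))
E
python3 -c "
from h import *
go(W(-18,-62,200),np.pi/2+YAW)"
```

```text
rot [-1.000e-03  1.000e-03  1.422e+00] then shift [-528.9  494.8   30.6] | q1,q6 [1.3  1.57]
```

inch_along(plan={"tx": [0, 0, 0, 0, 0, 0, 0, 0, 0, 0], "ty": [0, 0, 0, 0, 0, 0, 0, 0, 0, 0], "tz": [0, 0, 0, 0, 0, 0, 0, 0, 0, 0], "ax": [0, 0, 0, 0, 0, 0, 0, 0, 0, 0], "ay": [0, 0, 0, 0, 0, 0, 0, 0, 0, 0], "az": [0.0355, 0.0355, 0.0355, 0.0355, 0.0355, 0.0355, 0.0355, 0.0355, 0.0355, 0.0355], "jaw": [85, 85, 85, 85, 85, 85, 85, 85, 85, 85]})

```text
time_s: 1.35
position: [140.4, 505.6, 230.8]
eef_rot: [-3.141, 0.001, 1.446]
contact_force: [-0.1, -0.9, 0.3]
grip_width: 84.7
grip_force: 0.0
```

```bash
python3 -c "
from h import *
go(W(-18,-62,200),np.pi/2+YAW)"
```

```text
rot [-0.     0.001 -0.003] then shift [-529.   494.8   30.8] | q1,q6 [1.3 3. ]
```

Scaled: -35 mm / 500 = -0.07, 33 mm / 500 = 0.066.

inch_along(plan={"tx": [-0.07, -0.07, -0.07, -0.07, -0.07, -0.07, -0.07, -0.07, -0.07, -0.07, -0.07, -0.07, -0.07, -0.07, -0.07, 0, 0], "ty": [0.066, 0.066, 0.066, 0.066, 0.066, 0.066, 0.066, 0.066, 0.066, 0.066, 0.066, 0.066, 0.066, 0.066, 0.066, 0, 0], "tz": [0, 0, 0, 0, 0, 0, 0, 0, 0, 0, 0, 0, 0, 0, 0, 0, 0], "ax": [0, 0, 0, 0, 0, 0, 0, 0, 0, 0, 0, 0, 0, 0, 0, 0, 0], "ay": [0, 0, 0, 0, 0, 0, 0, 0, 0, 0, 0, 0, 0, 0, 0, 0, 0], "az": [0, 0, 0, 0, 0, 0, 0, 0, 0, 0, 0, 0, 0, 0, 0, 0, 0], "jaw": [50, 50, 50, 50, 50, 50, 50, 50, 50, 50, 50, 50, 50, 50, 50, 50, 50]})

```text
time_s: 3.48
position: [568.5, -74.4, 230.7]
eef_rot: [-3.14, -0.0, 1.45]
contact_force: [-0.2, -0.3, -0.1]
grip_width: 49.5
grip_force: 0.0
```

```bash
python3 -c "
from h import *
go(W(-18,-62,107),np.pi/2+YAW);hold()"
```

```text
rot [-0.002 -0.     0.002] then shift [ -5.3  -0.8 123.7] | q1,q6 [-0.13  1.56]
holder frame tcp [-17.2 -56.7 230.7] yaw 1.45 F [-0.2 -0.3 -0.1] w 49.5 q [-0.13  0.22  0.07  1.42  0.    1.56] t 3.48
```

Scaled: 25 mm / 500 = 0.05, 24 mm / 500 = 0.048.

inch_along(plan={"tx": [-0.01, 0, 0, 0, 0, 0, 0, 0, 0, 0, 0], "ty": [-0.002, 0, 0, 0, 0, 0, 0, 0, 0, 0, 0], "tz": [0.048, 0.05, 0.05, 0.05, 0.05, 0, 0, 0, 0, 0, 0], "ax": [0, 0, 0, 0, 0, 0, 0, 0, 0, 0, 0], "ay": [0, 0, 0, 0, 0, 0, 0, 0, 0, 0, 0], "az": [0, 0, 0, 0, 0, 0, 0, 0, 0, 0, 0], "jaw": [50, 50, 50, 50, 50, 40, 15, 10, 10, 10, 10]}, grip_n=25)

```text
time_s: 4.85
position: [568.1, -79.0, 108.8]
eef_rot: [3.139, -0.001, 1.451]
contact_force: [-1.5, 2.9, 6.5]
grip_width: 17.0
grip_force: 25.4
```

```bash
python3 -c "
from h import *
hold()"
```

```text
holder frame tcp [-17.  -61.3 108.8] yaw 1.451 F [-1.5  2.9  6.5] w 17.0 q [-0.14  0.24 -0.17  1.16  0.    1.55] t 4.85
```

Scaled: 8.86 mm / 500 = 0.0177, 0.64 mm / 500 = 0.0013, -0.145 rad / 4 = -0.0363.

inch_along(plan={"tx": [0.0013, 0.0013, 0.0013, 0.0013, 0.0013, 0.0013, 0.0013, 0.0013, 0.0013, 0.0013, 0, 0], "ty": [0.0177, 0.0177, 0.0177, 0.0177, 0.0177, 0.0177, 0.0177, 0.0177, 0.0177, 0.0177, 0, 0], "tz": [0, 0, 0, 0, 0, 0, 0, 0, 0, 0, 0, 0], "ax": [0, 0, 0, 0, 0, 0, 0, 0, 0, 0, 0, 0], "ay": [0, 0, 0, 0, 0, 0, 0, 0, 0, 0, 0, 0], "az": [-0.0363, -0.0363, -0.0363, -0.0363, -0.0363, -0.0363, -0.0363, -0.0363, -0.0363, -0.0363, 0, 0], "jaw": [10, 10, 10, 10, 10, 10, 10, 10, 10, 10, 10, 10]})

```text
time_s: 6.35
position: [633.4, -33.1, 108.7]
eef_rot: [-3.141, -0.001, 2.901]
contact_force: [-6.1, 1.9, 10.0]
grip_width: 17.0
grip_force: 26.1
```

```bash
python3 -c "
from h import *
hold()"
```

```text
holder frame tcp [ 42.2  -7.7 108.7] yaw 2.901 F [-6.1  1.9 10. ] w 17.0 q [-0.05  0.36 -0.01  1.2   0.    0.19] t 6.35
```

Scaled: -30 mm / 500 = -0.06, -25 mm / 500 = -0.05, -0.118 rad / 4 = -0.0295.

inch_along(plan={"tx": [0, 0, 0, 0, 0, 0, 0, 0], "ty": [0, 0, 0, 0, 0, 0, 0, 0], "tz": [0, 0, 0, -0.05, -0.06, -0.06, -0.01, 0], "ax": [0, 0, 0, 0, 0, 0, 0, 0], "ay": [0, 0, 0, 0, 0, 0, 0, 0], "az": [0, 0, 0, 0, 0, 0, -0.0295, 0], "jaw": [45, 45, 45, 45, 45, 80, 80, 80]})

```text
time_s: 7.35
position: [634.7, -33.3, 197.7]
eef_rot: [3.142, 0.001, 3.018]
contact_force: [-0.3, -0.6, -0.7]
grip_width: 80.1
grip_force: 0.0
```

```bash
python3 -c "
from h import *
go(W(-80,0,58),np.pi+YAW);hold()
for n in('top','side'): cv2.imwrite(f'pics/{n}1.png',robot.read_camera(n))
"
```

```text
rot [ 0.     0.001 -0.002] then shift [123.5   7.8 139.7] | q1,q6 [-0.05  0.07]
holder frame tcp [ 43.5  -7.8 197.7] yaw 3.018 F [-0.3 -0.6 -0.7] w 80.1 q [-0.05  0.34  0.16  1.39 -0.    0.07] t 7.35
```

Now I'll move back over the pin and descend with the fingers open.

Scaled: 24.7 mm / 500 = 0.0494, 1.6 mm / 500 = 0.0032.

inch_along(plan={"tx": [0.0494, 0.0494, 0.0494, 0.0494, 0.0494, 0, 0], "ty": [0.0032, 0.0032, 0.0032, 0.0032, 0.0032, 0, 0], "tz": [0, 0, 0, 0, 0, 0, 0], "ax": [0, 0, 0, 0, 0, 0, 0], "ay": [0, 0, 0, 0, 0, 0, 0], "az": [0, 0, 0, 0, 0, 0, 0], "jaw": [80, 80, 80, 80, 80, 80, 80]})

```text
time_s: 8.32
position: [513.2, -10.3, 197.0]
eef_rot: [-3.142, 0.0, 3.018]
contact_force: [0.9, -0.4, 1.1]
grip_width: 80.1
grip_force: 0.0
```

```bash
python3 -c "
from h import *
go(W(-80,0,58),np.pi+YAW);hold()
a=robot.read_camera('side')[150:250,270:400];b=robot.read_camera('top')[150:250,280:410]
cv2.imwrite('pics/c2.png',cv2.resize(np.vstack([a,b])[:,:],None,fx=3,fy=3,interpolation=cv2.INTER_CUBIC))"
```

```text
rot [-0.     0.    -0.002] then shift [ 1.00e-01 -3.00e-01  1.39e+02] | q1,q6 [-0.02  0.1 ]
holder frame tcp [-79.9   0.3 197. ] yaw 3.018 F [ 0.9 -0.4  1.1] w 80.1 q [-0.02  0.11 -0.14  1.33 -0.    0.1 ] t 8.32
```

View pics/c2.png

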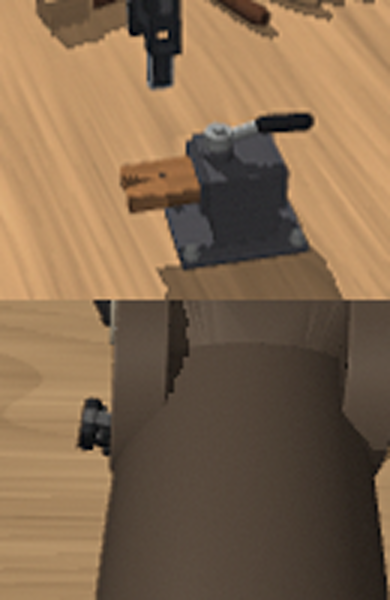

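The picture shows the lever swung open towards +x (side crop about (285,123)), the pin still in place, and the gripper above it. I'll go down and close.

Scaled: 25 mm / 500 = 0.05, 20 mm / 500 = 0.04.

inch_along(plan={"tx": [0, 0, 0, 0, 0, 0, 0, 0, 0, 0, 0, 0, 0], "ty": [0, 0, 0, 0, 0, 0, 0, 0, 0, 0, 0, 0, 0], "tz": [0.05, 0.05, 0.05, 0.05, 0.04, 0.02, 0.018, 0, 0, 0, 0, 0, 0], "ax": [0, 0, 0, 0, 0, 0, 0, 0, 0, 0, 0, 0, 0], "ay": [0, 0, 0, 0, 0, 0, 0, 0, 0, 0, 0, 0, 0], "az": [0, 0, 0, 0, 0, 0, 0, 0, 0, 0, 0, 0, 0], "jaw": [80, 80, 80, 80, 80, 80, 75, 60, 52, 46, 40, 40, 40]}, grip_n=40)

```text
time_s: 10.05
position: [513.3, -10.3, 59.1]
eef_rot: [-3.142, 0.001, 3.019]
contact_force: [-0.4, -0.0, 5.7]
grip_width: 47.3
grip_force: 41.0
```

```bash
python3 -c "
from h import *
hold()"
```

```text
holder frame tcp [-79.9   0.3  59.1] yaw 3.019 F [-0.4 -0.   5.7] w 47.3 q [-0.02  0.16 -0.38  1.03 -0.    0.1 ] t 10.05
```

Scaled: 12 mm / 500 = 0.024, 10 mm / 500 = 0.02.

inch_along(plan={"tx": [0, 0.008, 0.016, 0.02, 0.024, 0.024, 0.024, 0.024, 0.024, 0.024, 0.024, 0], "ty": [0, 0, 0, 0, 0, 0, 0, 0, 0, 0, 0, 0], "tz": [0, 0, 0, 0, 0, 0, 0, 0, 0, 0, 0, 0], "ax": [0, 0, 0, 0, 0, 0, 0, 0, 0, 0, 0, 0], "ay": [0, 0, 0, 0, 0, 0, 0, 0, 0, 0, 0, 0], "az": [0, 0, 0, 0, 0, 0, 0, 0, 0, 0, 0, 0], "jaw": [40, 40, 40, 40, 40, 40, 40, 40, 40, 40, 40, 40]}, grip_n=60)

```text
time_s: 11.55
position: [406.7, 2.9, 58.3]
eef_rot: [-3.142, -0.0, 3.019]
contact_force: [-0.1, 0.1, -1.3]
grip_width: 47.2
grip_force: 61.3
```

```bash
python3 -c "
from h import *
hold()
a=robot.read_camera('side')[150:280,230:400]
cv2.imwrite('pics/c3.png',cv2.resize(a,None,fx=4,fy=4,interpolation=cv2.INTER_CUBIC))"
```

```text
holder frame tcp [-187.3    0.4   58.3] yaw 3.019 F [-0.1  0.1 -1.3] w 47.2 q [ 0.01 -0.03 -0.59  1.01  0.    0.13] t 11.55
```

View pics/c3.png

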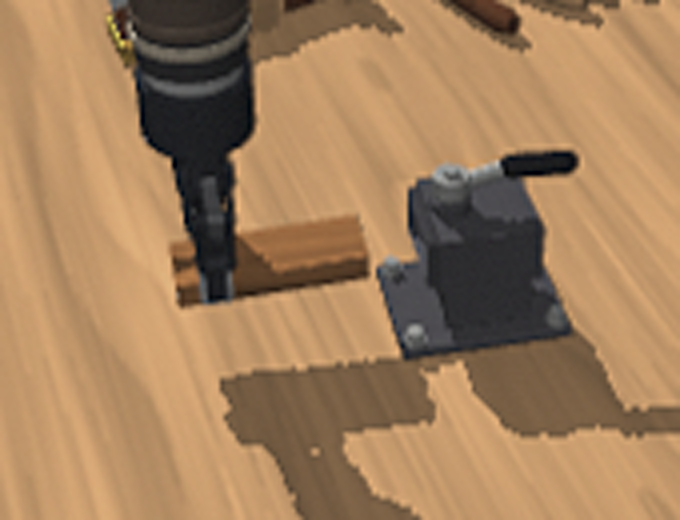

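The pin is out, level in the fingers (side crop (270,260)), and the pocket is empty. I'll turn it 90° anticlockwise and lay it down to regrip near the plain end.

Scaled: 15 mm / 500 = 0.03, 7 mm / 500 = 0.014, -0.1571 rad / 4 = -0.0393.

inch_along(plan={"tx": [0, 0, 0, 0, 0, 0, 0, 0, 0, 0, 0, 0, 0, 0, 0, 0], "ty": [0, 0, 0, 0, 0, 0, 0, 0, 0, 0, 0, 0, 0, 0, 0, 0], "tz": [0, 0, 0, 0, 0, 0, 0, 0, 0, 0, 0.03, 0.03, 0.03, 0.014, 0.006, 0], "ax": [0, 0, 0, 0, 0, 0, 0, 0, 0, 0, 0, 0, 0, 0, 0, 0], "ay": [0, 0, 0, 0, 0, 0, 0, 0, 0, 0, 0, 0, 0, 0, 0, 0], "az": [-0.0393, -0.0393, -0.0393, -0.0393, -0.0393, -0.0393, -0.0393, -0.0393, -0.0393, -0.0393, 0, 0, 0, 0, 0, 0], "jaw": [40, 40, 40, 40, 40, 40, 40, 40, 40, 40, 40, 40, 40, 40, 40, 40]})

```text
time_s: 13.6
position: [407.6, 2.8, 3.3]
eef_rot: [-3.142, -0.0, -1.694]
contact_force: [-0.6, -0.3, -0.6]
grip_width: 46.4
grip_force: 61.4
```

```bash
python3 -c "
from h import *
hold()"
```

```text
holder frame tcp [-186.3    0.4    3.3] yaw -1.694 F [-0.6 -0.3 -0.6] w 46.4 q [ 0.01  0.02 -0.68  0.88 -0.   -1.44] t 13.6
```

Scaled: 2 mm / 500 = 0.004, 1 mm / 500 = 0.002.

inch_along(plan={"tx": [0, 0, 0], "ty": [0, 0, 0], "tz": [0.004, 0.002, 0], "ax": [0, 0, 0], "ay": [0, 0, 0], "az": [0, 0, 0], "jaw": [40, 40, 40]})

```text
time_s: 13.98
position: [408.2, 2.9, 1.5]
eef_rot: [-3.14, 0.0, -1.693]
contact_force: [-2.9, 0.9, 8.1]
grip_width: 46.9
grip_force: 62.6
```

```bash
python3 -c "
from h import *
hold()"
```

```text
holder frame tcp [-185.8    0.6    1.5] yaw -1.693 F [-2.9  0.9  8.1] w 46.9 q [ 0.01  0.02 -0.68  0.87  0.   -1.44] t 13.97
```

Scaled: -25 mm / 500 = -0.05, -21 mm / 500 = -0.042.

inch_along(plan={"tx": [0, 0, 0, 0, 0, -0.04, -0.042, -0.042, -0.042, 0], "ty": [0, 0, 0, 0, 0, 0, 0, 0, 0, 0], "tz": [0, 0, -0.01, -0.03, -0.05, 0, 0, 0, 0, 0], "ax": [0, 0, 0, 0, 0, 0, 0, 0, 0, 0], "ay": [0, 0, 0, 0, 0, 0, 0, 0, 0, 0], "az": [0, 0, 0, 0, 0, 0, 0, 0, 0, 0], "jaw": [70, 75, 75, 75, 75, 75, 75, 75, 75, 75]})

```text
time_s: 15.22
position: [418.2, 86.1, 46.3]
eef_rot: [-3.14, 0.0, -1.691]
contact_force: [0.1, 0.2, -0.0]
grip_width: 75.2
grip_force: 0.0
```

```bash
python3 -c "
from h import *
hold()
a=robot.read_camera('side')[130:290,180:380]
cv2.imwrite('pics/c4.png',cv2.resize(a,None,fx=3.5,fy=3.5,interpolation=cv2.INTER_CUBIC))"
```

```text
holder frame tcp [-185.9   84.4   46.3] yaw -1.691 F [ 0.1  0.2 -0. ] w 75.2 q [ 0.2   0.01 -0.58  0.98  0.   -1.25] t 15.22
```

View pics/c4.png

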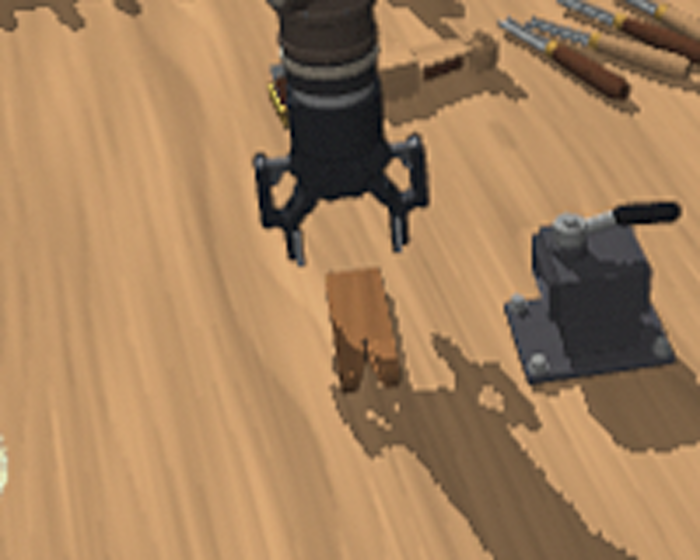

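The pin lies flat on the bench. Its plain-end top corners are at crop (327,272) and (381,268), and the gripper is above the plain end. I'll check where that end is.

```bash
python3 -c "
from h import *
R=Ro.from_euler('z',YAW)
for p in[(327,273),(381,268),(398,355)]:
    print(np.round(R.inv().apply(onz('side',((p[0]+.5)/3.5-.5+180,(p[1]+.5)/3.5-.5+130),20)-O),1))"
```

```text
[-202.3  107.6   20. ]
[-155.4  103.9   20. ]
[-159.   -12.3   20. ]
```

Scaled: 20 mm / 500 = 0.04, 15 mm / 500 = 0.03.

inch_along(plan={"tx": [0, 0, 0, 0, 0, 0, 0, 0, 0], "ty": [0, 0, 0, 0, 0, 0, 0, 0, 0], "tz": [0.04, 0.03, 0.018, 0, 0, 0, 0, 0, 0], "ax": [0, 0, 0, 0, 0, 0, 0, 0, 0], "ay": [0, 0, 0, 0, 0, 0, 0, 0, 0], "az": [0, 0, 0, 0, 0, 0, 0, 0, 0], "jaw": [75, 75, 75, 60, 52, 46, 40, 40, 40]}, grip_n=40)

```text
time_s: 16.4
position: [418.4, 85.2, 2.1]
eef_rot: [-3.14, 0.0, -1.693]
contact_force: [-0.3, -0.8, 5.9]
grip_width: 47.2
grip_force: 41.8
```

```bash
python3 -c "
from h import *
hold()"
```

```text
holder frame tcp [-185.7   83.6    2.1] yaw -1.693 F [-0.3 -0.8  5.9] w 47.2 q [ 0.2   0.05 -0.64  0.87 -0.   -1.25] t 16.4
```

inch_along(plan={"tx": [0, 0, 0, 0, 0, 0, 0], "ty": [0, 0, 0, 0, 0, 0, 0], "tz": [0, -0.01, -0.03, -0.04, -0.04, -0.02, 0], "ax": [0, 0, 0, 0, 0, 0, 0], "ay": [0, 0, 0, 0, 0, 0, 0], "az": [0, 0, 0, 0, 0, 0, 0], "jaw": [40, 40, 40, 40, 40, 40, 40]}, grip_n=80)

```text
time_s: 17.27
position: [418.2, 85.3, 72.1]
eef_rot: [-3.14, 0.001, -1.693]
contact_force: [0.6, 0.2, -0.8]
grip_width: 46.1
grip_force: 82.1
```

```bash
python3 -c "
from h import *
hold();go(W(-200,0,66),2*np.pi+YAW)"
```

```text
holder frame tcp [-185.8   83.6   72.1] yaw -1.693 F [ 0.6  0.2 -0.8] w 46.1 q [ 0.2  -0.01 -0.54  1.04  0.   -1.25] t 17.27
rot [-2.000e-03 -1.000e-03 -1.571e+00] then shift [-14.2  83.6   6.1] | q1,q6 [ 0.2  -1.25]
```

Scaled: 24 mm / 500 = 0.048, 20 mm / 500 = 0.04, -0.1571 rad / 4 = -0.0393.

inch_along(plan={"tx": [0, 0, 0, 0, 0, 0, 0, 0, 0, 0, 0, 0, 0, 0, 0, 0, 0], "ty": [0, 0, 0, 0, 0, 0, 0, 0, 0, 0, 0.04, 0.048, 0.04, 0.03, 0.009, 0, 0], "tz": [0, 0, 0, 0, 0, 0, 0, 0, 0, 0, 0, 0, 0, 0.008, 0.008, 0, 0], "ax": [0, 0, 0, 0, 0, 0, 0, 0, 0, 0, 0, 0, 0, 0, 0, 0, 0], "ay": [0, 0, 0, 0, 0, 0, 0, 0, 0, 0, 0, 0, 0, 0, 0, 0, 0], "az": [-0.0393, -0.0393, -0.0393, -0.0393, -0.0393, -0.0393, -0.0393, -0.0393, -0.0393, -0.0393, 0, 0, 0, 0, 0, 0, 0], "jaw": [40, 40, 40, 40, 40, 40, 40, 40, 40, 40, 40, 40, 40, 40, 40, 40, 40]})

```text
time_s: 19.4
position: [407.6, 2.7, 63.2]
eef_rot: [-3.141, 0.0, -0.122]
contact_force: [0.6, -0.2, -0.1]
grip_width: 45.9
grip_force: 82.1
```

```bash
python3 -c "
from h import *
hold();go(W(-161,0.4,63),2*np.pi+YAW)
a=robot.read_camera('side')[150:280,230:400]
cv2.imwrite('pics/c5.png',cv2.resize(a,None,fx=4.5,fy=4.5,interpolation=cv2.INTER_CUBIC))"
```

```text
holder frame tcp [-186.4    0.3   63.2] yaw -0.122 F [ 0.6 -0.2 -0.1] w 45.9 q [ 0.01 -0.04 -0.58  1.02  0.   -3.01] t 19.4
rot [-0.  0.  0.] then shift [25.4 -0.1  0.2] | q1,q6 [ 0.01 -3.01]
```

View pics/c5.png

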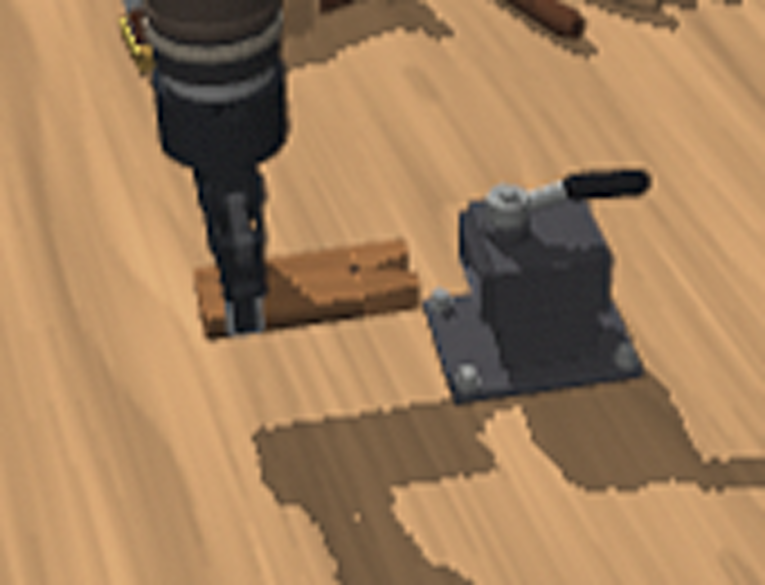

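The pin is now turned, notch toward the mouth, corners at about (212,338) near-left and (418,305) near-right. I'll compare these with the corners expected for a level, aligned pin.

```bash
python3 -c "
from h import *
for nm,x,y,z in[('nearL bot',-211,-24,61),('nearR bot',-77,-24,61),('nearR top',-77,-24,81),('farR top',-77,24,81),('farL top',-211,24,81),('nearLtop',-211,-24,81),('roof near mouth corner',-42,-38,94),('roof near back',40,-38,94),('roof far mouth',-42,38,94)]:
    u=proj('side',W(x,y,z)); print(nm,np.round((u-[230,150]+.5)*4.5-.5,0))"
```

```text
nearL bot [202. 341.]
nearR bot [418. 309.]
nearR top [417. 284.]
farR top [401. 237.]
farL top [190. 267.]
nearLtop [199. 316.]
roof near mouth corner [478. 273.]
roof near back [609. 254.]
roof far mouth [450. 200.]
```

Everything agrees within about 1 px, so the pin is level and aligned. I'll insert it in stages, watching the force.

Scaled: 10 mm / 500 = 0.02, 7 mm / 500 = 0.014.

inch_along(plan={"tx": [0.02, 0.02, 0.02, 0.014, 0.01, 0.01, 0.01, 0], "ty": [0, 0, 0, 0, 0, 0, 0, 0], "tz": [0, 0, 0, 0, 0, 0, 0, 0], "ax": [0, 0, 0, 0, 0, 0, 0, 0], "ay": [0, 0, 0, 0, 0, 0, 0, 0], "az": [0, 0, 0, 0, 0, 0, 0, 0], "jaw": [40, 40, 40, 40, 40, 40, 40, 40]})

```text
time_s: 20.45
position: [459.5, -4.3, 63.3]
eef_rot: [3.141, -0.0, -0.123]
contact_force: [0.8, -1.8, -0.5]
grip_width: 46.1
grip_force: 82.1
```

```bash
python3 -c "
from h import *
hold()"
```

```text
holder frame tcp [-133.9   -0.3   63.3] yaw -0.123 F [ 0.8 -1.8 -0.5] w 46.1 q [-0.01  0.06 -0.49  1.02 -0.   -3.03] t 20.45
```

Scaled: 8 mm / 500 = 0.016, 6 mm / 500 = 0.012.

inch_along(plan={"tx": [0.012, 0.016, 0.016, 0.016, 0.016, 0.008, 0], "ty": [0, 0, 0, 0, 0, 0, 0], "tz": [0, 0, 0, 0, 0, 0, 0], "ax": [0, 0, 0, 0, 0, 0, 0], "ay": [0, 0, 0, 0, 0, 0, 0], "az": [0, 0, 0, 0, 0, 0, 0], "jaw": [40, 40, 40, 40, 40, 40, 40]})

```text
time_s: 21.32
position: [501.3, -9.7, 63.1]
eef_rot: [3.141, 0.0, -0.123]
contact_force: [-1.1, -4.4, -1.0]
grip_width: 46.2
grip_force: 82.2
```

```bash
python3 -c "
from h import *
hold()"
```

```text
holder frame tcp [-91.8  -0.6  63.1] yaw -0.123 F [-1.1 -4.4 -1. ] w 46.2 q [-0.02  0.14 -0.4   1.03 -0.   -3.04] t 21.32
```

Scaled: 3 mm / 500 = 0.006, 2 mm / 500 = 0.004.

inch_along(plan={"tx": [0.006, 0.006, 0.004, 0.004, 0], "ty": [0.001, 0, 0, 0, 0], "tz": [0, 0, 0, 0, 0], "ax": [0, 0, 0, 0, 0], "ay": [0, 0, 0, 0, 0], "az": [0, 0, 0, 0, 0], "jaw": [40, 40, 40, 40, 40]})

```text
time_s: 21.95
position: [510.8, -11.1, 63.2]
eef_rot: [3.141, 0.0, -0.123]
contact_force: [-3.4, -5.1, 0.5]
grip_width: 46.2
grip_force: 82.2
```

```bash
python3 -c "
from h import *
hold()"
```

```text
holder frame tcp [-82.2  -0.8  63.2] yaw -0.123 F [-3.4 -5.1  0.5] w 46.2 q [-0.02  0.16 -0.38  1.04 -0.   -3.04] t 21.95
```

inch_along(plan={"tx": [0.004, 0.002, 0], "ty": [0, 0, 0], "tz": [0, 0, 0], "ax": [0, 0, 0], "ay": [0, 0, 0], "az": [0, 0, 0], "jaw": [40, 40, 40]})

```text
time_s: 22.32
position: [513.6, -11.5, 63.2]
eef_rot: [3.141, 0.0, -0.123]
contact_force: [-3.5, -4.8, -1.0]
grip_width: 46.2
grip_force: 82.2
```

```bash
python3 -c "
from h import *
hold()"
```

```text
holder frame tcp [-79.4  -0.8  63.2] yaw -0.123 F [-3.5 -4.8 -1. ] w 46.2 q [-0.02  0.16 -0.37  1.04 -0.   -3.04] t 22.32
```

inch_along(plan={"tx": [0.002, 0.002, 0], "ty": [0, 0, 0], "tz": [0, 0, 0], "ax": [0, 0, 0], "ay": [0, 0, 0], "az": [0, 0, 0], "jaw": [40, 40, 40]})

```text
time_s: 22.7
position: [513.9, -11.5, 62.8]
eef_rot: [3.141, 0.004, -0.123]
contact_force: [-8.8, -3.0, 1.0]
grip_width: 45.8
grip_force: 82.4
```

inch_along(plan={"tx": [0.002, 0.002, 0], "ty": [0, 0, 0], "tz": [0, 0, 0], "ax": [0, 0, 0], "ay": [0, 0, 0], "az": [0, 0, 0], "jaw": [40, 40, 40]})

```text
time_s: 23.08
position: [513.9, -11.4, 62.3]
eef_rot: [3.141, 0.007, -0.123]
contact_force: [-15.1, -1.8, 4.4]
grip_width: 46.2
grip_force: 82.7
```

```bash
python3 -c "
from h import *
hold()"
```

```text
holder frame tcp [-79.1  -0.8  62.3] yaw -0.123 F [-15.1  -1.8   4.4] w 46.2 q [-0.02  0.17 -0.37  1.04  0.   -3.04] t 23.07
```

Solid stop at TCP x=-79.1, where I expected about -79. I'll settle the pin onto the floor, release, back off, and check that it's home by nudging the plain end with the fingers shut.

Scaled: -25 mm / 500 = -0.05, -20 mm / 500 = -0.04.

inch_along(plan={"tx": [0, 0, 0, 0, 0, -0.008, 0, 0, -0.05, -0.05, -0.01, 0, 0, 0], "ty": [0, 0, 0, 0, 0, 0, 0, 0, 0, 0, 0, 0, 0, 0], "tz": [0.003, 0, 0, 0, 0, -0.012, -0.04, -0.04, 0, 0, 0, 0, 0, 0], "ax": [0, 0, 0, 0, 0, 0, 0, 0, 0, 0, 0, 0, 0, 0], "ay": [0, 0, 0, 0, 0, 0, 0, 0, 0, 0, 0, 0, 0, 0], "az": [0, 0, 0, 0, 0, 0, 0, 0, 0, 0, 0, 0, 0, 0], "jaw": [40, 40, 60, 75, 75, 75, 75, 60, 30, 0, 0, 0, 0, 0]})

```text
time_s: 24.82
position: [459.6, -4.6, 107.7]
eef_rot: [-3.142, 0.0, -0.122]
contact_force: [1.1, -0.0, 0.4]
grip_width: -0.2
grip_force: 0.0
```

```bash
python3 -c "
from h import *
hold()
a=robot.read_camera('side')[150:280,230:400]
cv2.imwrite('pics/c6.png',cv2.resize(a,None,fx=4.5,fy=4.5,interpolation=cv2.INTER_CUBIC))"
```

```text
holder frame tcp [-133.8   -0.6  107.7] yaw -0.122 F [ 1.1 -0.   0.4] w -0.2 q [-0.01  0.03 -0.41  1.12  0.   -3.03] t 24.82
```

View pics/c6.png

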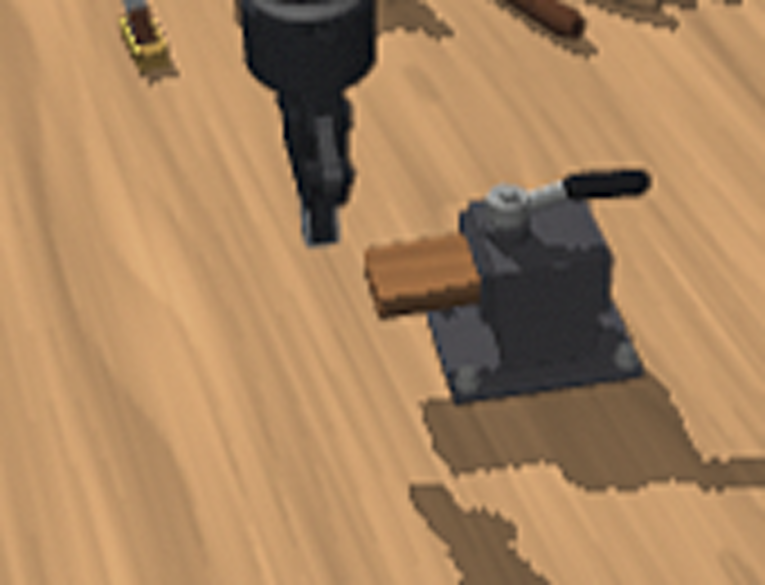

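The plain end is out (crop (372,280)), about 62 mm, and sits level. Now the nudge.

Scaled: 20 mm / 500 = 0.04, 8 mm / 500 = 0.016.

inch_along(plan={"tx": [0, 0, 0, 0.016, 0.01, 0.006, 0], "ty": [0, 0, 0, 0, 0, 0, 0], "tz": [0.04, 0.04, 0, 0, 0, 0, 0], "ax": [0, 0, 0, 0, 0, 0, 0], "ay": [0, 0, 0, 0, 0, 0, 0], "az": [0, 0, 0, 0, 0, 0, 0], "jaw": [0, 0, 0, 0, 0, 0, 0]})

```text
time_s: 25.75
position: [475.4, -6.5, 68.0]
eef_rot: [-3.142, -0.0, -0.122]
contact_force: [0.0, -0.7, 0.4]
grip_width: -0.4
grip_force: 0.0
```

inch_along(plan={"tx": [0.004, 0.002, 0], "ty": [0, 0, 0], "tz": [0, 0, 0], "ax": [0, 0, 0], "ay": [0, 0, 0], "az": [0, 0, 0], "jaw": [0, 0, 0]})

```text
time_s: 26.12
position: [477.9, -6.9, 67.8]
eef_rot: [3.142, 0.0, -0.122]
contact_force: [0.6, 0.4, 0.4]
grip_width: -0.1
grip_force: 0.0
```

inch_along(plan={"tx": [0.002, 0.002, 0], "ty": [0, 0, 0], "tz": [0, 0, 0], "ax": [0, 0, 0], "ay": [0, 0, 0], "az": [0, 0, 0], "jaw": [0, 0, 0]})

```text
time_s: 26.5
position: [478.4, -6.9, 67.6]
eef_rot: [-3.141, 0.003, -0.122]
contact_force: [-6.0, 0.9, 4.8]
grip_width: 0.0
grip_force: 3.0
```

```bash
python3 -c "
from h import *
hold()"
```

```text
holder frame tcp [-114.9   -0.6   67.6] yaw -0.122 F [-6.   0.9  4.8] w 0.0 q [-0.01  0.1  -0.44  1.04  0.   -3.03] t 26.5
```

Scaled: 2 mm / 500 = 0.004.

inch_along(plan={"tx": [0.004, 0.004, 0], "ty": [0, 0, 0], "tz": [0, 0, 0], "ax": [0, 0, 0], "ay": [0, 0, 0], "az": [0, 0, 0], "jaw": [0, 0, 0]})

```text
time_s: 26.88
position: [478.5, -7.0, 67.2]
eef_rot: [-3.141, 0.01, -0.122]
contact_force: [-18.3, 2.0, 14.3]
grip_width: 0.2
grip_force: 9.6
```

inch_along(plan={"tx": [-0.016, -0.03, 0, 0, 0, 0, 0, 0], "ty": [0, 0, 0, 0, 0, 0, 0, 0], "tz": [0, 0, -0.06, -0.06, -0.06, -0.06, -0.02, 0], "ax": [0, 0, 0, 0, 0, 0, 0, 0], "ay": [0, 0, 0, 0, 0, 0, 0, 0], "az": [0, 0, 0, 0, 0, 0, 0, 0], "jaw": [0, 0, 0, 20, 45, 45, 45, 45]})

```text
time_s: 27.88
position: [461.1, -4.8, 197.9]
eef_rot: [-3.141, -0.001, -0.122]
contact_force: [-0.3, 1.6, 0.7]
grip_width: 45.0
grip_force: 0.0
```

```bash
python3 -c "
from h import *
hold();L=2.901
print('to lever');go(W(42.2,-7.7,200),L)"
```

```text
holder frame tcp [-132.3   -0.6  197.9] yaw -0.122 F [-0.3  1.6  0.7] w 45.0 q [-0.01  0.01 -0.24  1.32 -0.   -3.03] t 27.88
to lever
rot [ 2.000e-03 -0.000e+00 -3.023e+00] then shift [-174.1   13.6   -2.1] | q1,q6 [-0.01 -3.03]
```

Home: it stands solid against 18 N. Now back to the lever to tighten it.

Careful with the scale: shifts go in shares of 500 mm and turns go in shares of 4 rad. That gives: 25 mm / 500 = 0.05, 24 mm / 500 = 0.048, 0.119 rad / 4 = 0.0298.

inch_along(plan={"tx": [0, 0.05, 0.05, 0.05, 0.05, 0.05, 0.05, 0.048, 0, 0], "ty": [0, -0.004, -0.004, -0.004, -0.004, -0.004, -0.004, -0.0032, 0, 0], "tz": [0, 0, 0, 0, 0, 0, 0, 0, 0, 0], "ax": [0, 0, 0, 0, 0, 0, 0, 0, 0, 0], "ay": [0, 0, 0, 0, 0, 0, 0, 0, 0, 0], "az": [0.0298, 0, 0, 0, 0, 0, 0, 0, 0, 0], "jaw": [45, 45, 45, 45, 45, 45, 45, 45, 45, 45]})

```text
time_s: 29.12
position: [632.3, -33.1, 196.6]
eef_rot: [3.141, 0.002, -0.241]
contact_force: [-0.5, 0.1, 0.4]
grip_width: 45.0
grip_force: 0.0
```

```bash
python3 -c "
from h import *
hold();go(W(42.2,-7.7,108),-.241)"
```

```text
holder frame tcp [ 41.   -7.8 196.6] yaw -0.241 F [-0.5  0.1  0.4] w 45.0 q [-0.05  0.34  0.15  1.39  0.   -2.95] t 29.12
rot [ 0.     0.002 -0.   ] then shift [ 1.2 -0.3 88.6] | q1,q6 [-0.05 -2.95]
```

Scaled: 25 mm / 500 = 0.05, 14 mm / 500 = 0.028.

inch_along(plan={"tx": [0.002, 0, 0, 0, 0, 0, 0, 0, 0], "ty": [0, 0, 0, 0, 0, 0, 0, 0, 0], "tz": [0.05, 0.05, 0.05, 0.028, 0, 0, 0, 0, 0], "ax": [0, 0, 0, 0, 0, 0, 0, 0, 0], "ay": [0, 0, 0, 0, 0, 0, 0, 0, 0], "az": [0, 0, 0, 0, 0, 0, 0, 0, 0], "jaw": [45, 45, 45, 45, 30, 10, 10, 10, 10]}, grip_n=30)

```text
time_s: 30.25
position: [634.3, -33.3, 109.6]
eef_rot: [-3.141, -0.001, -0.241]
contact_force: [-3.8, 1.0, 4.7]
grip_width: 16.8
grip_force: 29.9
```

```bash
python3 -c "
from h import *
hold()"
```

```text
holder frame tcp [ 43.1  -7.8 109.6] yaw -0.241 F [-3.8  1.   4.7] w 16.8 q [-0.05  0.36 -0.01  1.2   0.   -2.95] t 30.25
```

Scaled: 8.9 mm / 500 = 0.0178, -0.65 mm / 500 = -0.0013, 0.145 rad / 4 = 0.0363.

inch_along(plan={"tx": [-0.0013, -0.0013, -0.0013, -0.0013, -0.0013, -0.0013, -0.0013, -0.0013, -0.0013, -0.0013, 0, 0], "ty": [0.0178, 0.0178, 0.0178, 0.0178, 0.0178, 0.0178, 0.0178, 0.0178, 0.0178, 0.0178, 0, 0], "tz": [0, 0, 0, 0, 0, 0, 0, 0, 0, 0, 0, 0], "ax": [0, 0, 0, 0, 0, 0, 0, 0, 0, 0, 0, 0], "ay": [0, 0, 0, 0, 0, 0, 0, 0, 0, 0, 0, 0], "az": [0.0363, 0.0363, 0.0363, 0.0363, 0.0363, 0.0363, 0.0363, 0.0363, 0.0363, 0.0363, 0, 0], "jaw": [10, 10, 10, 10, 10, 10, 10, 10, 10, 10, 10, 10]})

```text
time_s: 31.75
position: [568.0, -79.9, 109.7]
eef_rot: [-3.14, -0.0, -1.689]
contact_force: [1.6, -1.1, 5.6]
grip_width: 16.8
grip_force: 29.9
```

```bash
python3 -c "
from h import *
hold()"
```

```text
holder frame tcp [-17.1 -62.2 109.7] yaw -1.689 F [ 1.6 -1.1  5.6] w 16.8 q [-0.14  0.24 -0.17  1.16  0.   -1.59] t 31.75
```

inch_along(plan={"tx": [0, 0, 0, 0], "ty": [0.004, 0.002, 0, 0], "tz": [0, 0, 0, 0], "ax": [0, 0, 0, 0], "ay": [0, 0, 0, 0], "az": [0, 0, 0, 0], "jaw": [10, 10, 10, 10]})

```text
time_s: 32.25
position: [567.5, -79.9, 109.8]
eef_rot: [-3.135, -0.0, -1.69]
contact_force: [9.7, -1.1, 0.8]
grip_width: 16.3
grip_force: 29.7
```

```bash
python3 -c "
from h import *
hold()"
```

```text
holder frame tcp [-17.5 -62.2 109.8] yaw -1.69 F [ 9.7 -1.1  0.8] w 16.3 q [-0.14  0.24 -0.17  1.15  0.   -1.59] t 32.25
```

The lever is against its tight stop at 9.7 N, as it was at the start. I'll release, back off and look.

Scaled: -40 mm / 500 = -0.08, -35 mm / 500 = -0.07.

inch_along(plan={"tx": [0, 0, 0, 0, 0, 0, 0, 0.07, -0.07, -0.08, -0.08, -0.08, -0.08, -0.08, 0, 0], "ty": [0, 0, 0, 0, 0, 0, -0.08, -0.06, -0.06, -0.06, -0.06, -0.06, -0.06, -0.06, 0, 0], "tz": [0, 0, 0, -0.04, -0.06, -0.08, -0.06, 0, 0, 0, 0, 0, 0, 0, 0, 0], "ax": [0, 0, 0, 0, 0, 0, 0, 0, 0, 0, 0, 0, 0, 0, 0, 0], "ay": [0, 0, 0, 0, 0, 0, 0, 0, 0, 0, 0, 0, 0, 0, 0, 0], "az": [0, 0, 0, 0, 0, 0, 0, 0, 0, 0, 0, 0, 0, 0, 0, 0], "jaw": [45, 50, 50, 50, 50, 50, 50, 50, 50, 50, 50, 50, 50, 50, 50, 50]})

```text
time_s: 34.25
position: [825.8, 74.8, 229.4]
eef_rot: [3.142, -0.0, -1.691]
contact_force: [-0.4, 0.1, 0.1]
grip_width: 50.0
grip_force: 0.0
```

```bash
python3 -c "
from h import *
hold()
a=robot.read_camera('side')[100:300,220:420];b=robot.read_camera('top')[100:300,240:440]
cv2.imwrite('pics/c7.png',cv2.resize(np.hstack([a,b]),None,fx=2,fy=2,interpolation=cv2.INTER_CUBIC))"
```

```text
holder frame tcp [220.  122.7 229.4] yaw -1.691 F [-0.4  0.1  0.1] w 50.0 q [ 0.09  0.9   1.18  1.85 -0.   -1.36] t 34.25
```

View pics/c7.png

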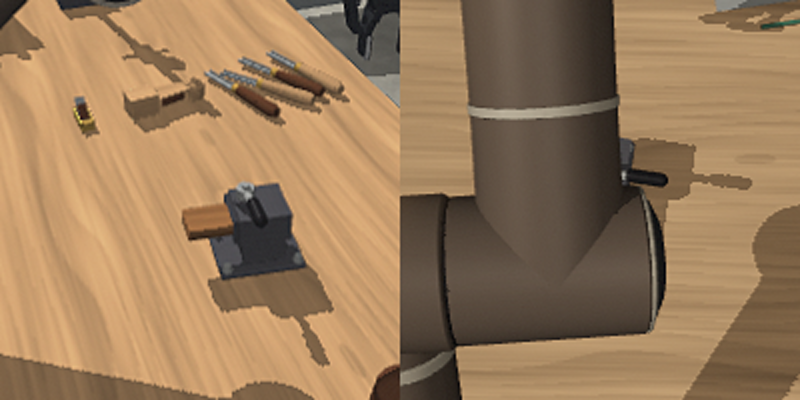

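The pictures show the plain end out at crop (205,220), the lever back in its tight position at (258,210), and the plane, the scroll and the tools behind undisturbed. The arm is clear of everything.

```bash
python3 -c "
from rig import robot
print(robot.close_job())"
```

```text
the job is handed in; nothing more can be done
None
```

The bench pin is turned end for end and fully home against the stop, with the notch inside and the plain square end out; the lever is tight again, the arm touched nothing else, and I handed the job in at about 34 s.

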